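Restock the colour bar

ROBOT

A 7-joint arm with a two-finger parallel gripper is mounted at the origin on a cart in front of the work surface, level with it; the furniture and walls round the work are solid. World frame = base frame: x ahead of the robot, y to its left, z up, the work surface at z = 0. Lengths are in m, angles in rad, forces in N, time in s.
With the tool pointing down it reaches from about 0.4 to 0.75 m from the base axis. Payload 19.5 kg.
Tool frame: the origin (TCP) lies midway between the tips of the shut fingers; the grasp point (between the pads) lies 19 mm behind it; z points along the fingers, y is the line along which they close (so a half turn about z gives the same grasp; the last joint's range is limited). The gripper opens to 85 mm and grips with 20 to 120 N. Pads are 22 mm wide; open, the fingers measure 114 mm over their backs; the gripper's body (76 mm by 85 mm) begins 54 mm behind the grasp point. The pads swing forward as they close: fully open they stand 13 mm farther back than shut.
Start: joints at [1.221, 0.707, -0.028, 1.485, 0.022, 0.951, -0.075], TCP at [0.174, -0.548, 0.231] pointing down, gripper open.
Joint ranges: [-2.71, 2.71], [-0.32, 2.16], [-1.57, 1.52], [0, 2.45], [-1.46, 4.6], [0, 2.02], [-2.83, 2.83]. Speed limits (rad/s): [1.89, 1.89, 2.57, 2.57, 3.01, 3.01, 3.01].

INTERFACE

Orientations are given as a rotation vector (axis times angle).
In Python, from cell import robot gives the robot as it stands.
- The arm moves only by the tool servo_tool, never from a script. Its argument "targets" is a list of rows, each a list of 3 entries, a list of its own where there are three numbers: the gripper's target within -1 to 1 (fully open at 1, half-way at 0, shut at -1), then the shift along the world's x, y, z in mm, then the turn about the world's z in rad. In form: [[fingers, [dx, dy, dz], roll], ...]. A call has 1 to 20 rows; each row shifts and turns the commanded pose from where the row before left it; what a row does not reach is not made up. A row lasts 1/10 s, in which the tool goes at most 50 mm and 8.59 degrees, less where a joint would pass 70% of its speed; a pose out of reach is approached as far as the arm can. A call is refused whole if a number of a shift passes 50 or a number of a turn 0.15, either way. A call with a gripper value outside its range is refused whole. The fingers move at their own pace and stop on an object; "force" is the grip in N (left out, the last holds). Time passes only in rows, so rows that do not move let the fingers close. It gives the time, the measured TCP pose, the force, the opening and the grip force at its end, in the units of the state.
- robot.read_state(): the state, without advancing time (a new reading comes with each control period).
- robot.snapshot(name): name is "side" or "top"; returns the picture (384x512x3 uint8, red, green, blue); there is no depth.
- robot.calibration(name): a dict with "camera_matrix" (3x3 intrinsics, pixels), "world_from_camera" (4x4, takes a point from camera to world coordinates). Camera axes: x right, y down, z forward; pixel columns grow to the right and rows downward; lengths in m; the calibration is good to about 2 mm. A picture is of the moment at which its call begins. calibration takes no time and is no camera call.
- robot.hand_in(): hands the job in; it is judged then, once.
The state is a dict: "time": time; "joint_pos": joint angles; "dq": joint speeds; "joint_efforts": joint torques, N m; "eef_pos": TCP position; "tool_rot": TCP orientation; "ft_force": force on the tool from outside, world axes, zero at the start; "wrist_torque": the same for the moment, N m; "grip_width": finger opening in m; "gripper_force": force on a finger pad.
Only numpy, scipy, OpenCV 4.12 (cv2) and the standard library are available. Lean on these libraries where they do the work, as an engineer would, in place of code of your own. Each camera call takes 0.05 s, during which the arm holds its last target. There are 200 camera calls.

TASK

Put the colour bar back in order. First take the black-glazed sample tile out of the kiln tile setter and slide it, glaze upward, down the card guides of the holder that has no sample until it sits fully home, because a bottle in front would be in the hand's way. Then stand the three paint bottles that wait behind the holders upright in the wells, each in front of the sample tile of its own colour, without knocking one over; leave the white tile where it stands in the setter.

Things in the scene. Friction and masses are not known exactly. Their poses are not given: they have to be found in the camera images.
- tile_black_center (a point): Loose sample tile standing on its long edge in the setter: upper part glazed black, bare clay foot. 7 mm thick (x), 80 mm long (y), 50 mm tall (z, up), 60 g. Site: its centre, 25 mm above its lower edge. Pinch it across the thickness at the middle of its top edge and lift straight up.
- tile_white_center (a point): Same tile glazed white, in the setter's other groove, parallel to the black one and 72 mm from it; it stays. Site: its centre; axes as for the black tile.
- setter: Fixed cream kiln tile setter: plate 108 (x) x 88 (y) mm, its top 8 mm up, with two open-ended grooves along y at x = -36 and +36 mm, groove walls to 21 mm up; tiles stand in them loosely on the plate, tops at 58 mm. Which tile is in which groove varies. Origin: centre of its underside, z up.
- bottle_black_center (a point): Black-labelled squeeze paint bottle, about 85 g, upright on the counter. Round body 37 mm across up to 72 mm (grip there), then shoulder and white cap with nozzle to 98 mm. Site: on its axis, 49 mm above its foot; z up.
- bottle_green_center (a point): Green-labelled squeeze paint bottle, about 85 g, upright on the counter. Round body 37 mm across up to 72 mm (grip there), then shoulder and white cap with nozzle to 98 mm. Site: on its axis, 49 mm above its foot; z up.
- bottle_blue_center (a point): Blue-labelled squeeze paint bottle, about 85 g, upright on the counter. Round body 37 mm across up to 72 mm (grip there), then shoulder and white cap with nozzle to 98 mm. Site: on its axis, 49 mm above its foot; z up.
- holder_open: Fixed wooden holder with empty card guides. Block 104 (x) x 112 (y) x 22 mm; origin: centre of its underside; x to the guides at its back, y across, z up. Bottle well: 50 mm wide, floor 8 mm above the origin, centre x = -22, y = 0 mm. Seated tile: length along y, centre at (36, 0, 47) mm. Guides: slot 10 x 88 mm, lips flare to 24 x 100 at 64 mm up; middle 66 mm open for fingers.
- holder_green: Fixed wooden holder with a green tile in its guides (fixed, at x = 36 mm, top 72 mm up). Block 104 (x) x 112 (y) x 22 mm; origin: centre of its underside; x to the guides at its back, y across, z up. Bottle well: 50 mm wide, floor 8 mm above the origin, centre x = -22, y = 0 mm. 
- holder_blue: Fixed wooden holder with a blue tile in its guides (fixed, at x = 36 mm, top 72 mm up). Block 104 (x) x 112 (y) x 22 mm; origin: centre of its underside; x to the guides at its back, y across, z up. Bottle well: 50 mm wide, floor 8 mm above the origin, centre x = -22, y = 0 mm. 

How it is judged:
On the way:
1. the black tile is seated in the empty guides while no bottle stands in its well yet (x of tile_black_center in the frame of holder_open between 0.031 and 0.041 m and y of tile_black_center in the frame of holder_open between -0.007 and 0.007 m and z of tile_black_center in the frame of holder_open between 0.044 and 0.05 m and angle between tile_black_center's own z axis and vertical below 0.15 rad and angle between the x axis of tile_black_center and the x axis of holder_open, either way round below 0.1 rad and not (x of bottle_black_center in the frame of holder_open between -0.034 and -0.01 m and y of bottle_black_center in the frame of holder_open between -0.012 and 0.012 m and z of bottle_black_center in the frame of holder_open between 0.053 and 0.061 m and angle between bottle_black_center's own z axis and vertical below 0.15 rad) and not (x of bottle_green_center in the frame of holder_green between -0.034 and -0.01 m and y of bottle_green_center in the frame of holder_green between -0.012 and 0.012 m and z of bottle_green_center in the frame of holder_green between 0.053 and 0.061 m and angle between bottle_green_center's own z axis and vertical below 0.15 rad) and not (x of bottle_blue_center in the frame of holder_blue between -0.034 and -0.01 m and y of bottle_blue_center in the frame of holder_blue between -0.012 and 0.012 m and z of bottle_blue_center in the frame of holder_blue between 0.053 and 0.061 m and angle between bottle_blue_center's own z axis and vertical below 0.15 rad)), for 0.2 s.
At the end, for the whole second after the job is handed in: Black tile in the guides that were empty, glaze up, down within 3 mm, within 5 mm of their plane and 7 mm of their middle; each bottle upright on the floor of the well before its colour, within 12 mm of its centre; white tile within 15 mm of its start; all released and at rest (x of tile_black_center in the frame of holder_open between 0.031 and 0.041 m and y of tile_black_center in the frame of holder_open between -0.007 and 0.007 m and z of tile_black_center in the frame of holder_open between 0.044 and 0.05 m and angle between each of tile_black_center, bottle_black_center, bottle_green_center, bottle_blue_center's own z axis and vertical below 0.15 rad and angle between the x axis of tile_black_center and the x axis of holder_open, either way round below 0.1 rad and x of bottle_black_center in the frame of holder_open between -0.034 and -0.01 m and y of bottle_black_center in the frame of holder_open between -0.012 and 0.012 m and z of bottle_black_center in the frame of holder_open between 0.053 and 0.061 m and x of bottle_green_center in the frame of holder_green between -0.034 and -0.01 m and y of bottle_green_center in the frame of holder_green between -0.012 and 0.012 m and z of bottle_green_center in the frame of holder_green between 0.053 and 0.061 m and x of bottle_blue_center in the frame of holder_blue between -0.034 and -0.01 m and y of bottle_blue_center in the frame of holder_blue between -0.012 and 0.012 m and z of bottle_blue_center in the frame of holder_blue between 0.053 and 0.061 m and linear speed of each of tile_black, bottle_black, bottle_green, bottle_blue below 0.02 m/s and distance of tile_white_center from where it was at the start of the episode below 0.015 m and angle between tile_white_center's own z axis and vertical below 0.2 rad); the robot touches nothing.
It fails at once if a bottle is knocked over (angle between any of bottle_black_center, bottle_green_center, bottle_blue_center's own z axis and vertical above 0.9 rad).
It fails at once if the white tile is taken from its groove or tipped (distance of tile_white_center from where it was at the start of the episode above 0.02 m).
It also fails if it takes over 125 s, if anything falls off the work surface, if the arm or the gripper's body presses on something with over 40 N, if the wrist force passes 120 N, or if a joint passes its speed limit or range.

## Working session

There is one attempt and no reset: what is moved stays moved. The work goes in short steps, Python scripts to look and compute and a tool call to move; the robot and the scene stay as the last step left them, time stands still between calls to the robot, and variables do not carry over. Pictures are saved under pics/ and viewed, at most 14 in all, crops included, and the job is handed in when it is done.

Besides the shell and the picture viewer there is one more tool, called after ">>>" as name(argument=value, ...), one argument or row to a line, values as JSON. servo_tool: Moves the arm, as the interface text tells. Its arguments: {"type":"object","properties":{"targets":{"type":"array","items":{"type":"array"}},"force":{"type":"number"}},"required":["targets"]}

```bash
mkdir -p pics
python3 - <<'E'
from cell import robot
import cv2,numpy as np
for n in("top","side"):
    im=robot.snapshot(n); cv2.imwrite(f"pics/{n}0.png",im[:,:,::-1]); 
    c=robot.calibration(n); print(n,np.round(c["camera_matrix"],1).tolist(),np.round(c["world_from_camera"],3).tolist())
s=robot.read_state(); print(s["time"],s["eef_pos"],s["tool_rot"],s["grip_width"])
E
python3 -c "
import cv2
for n in('top','side'):
    i=cv2.imread(f'pics/{n}0.png'); cv2.imwrite(f'pics/{n}0b.png',cv2.resize(i,(800,600),interpolation=cv2.INTER_CUBIC))"
```

```text
top [[370.6, 0.0, 258.6], [0.0, 370.6, 197.1], [0.0, 0.0, 1.0]] [[-0.001, -0.981, 0.192, 0.246], [-1.0, -0.002, -0.013, 0.048], [0.013, -0.192, -0.981, 1.327], [0.0, 0.0, 0.0, 1.0]]
side [[461.6, 0.0, 258.0], [0.0, 461.6, 188.7], [0.0, 0.0, 1.0]] [[-0.996, -0.025, 0.082, 0.418], [-0.084, 0.499, -0.863, 1.172], [-0.02, -0.866, -0.499, 0.743], [0.0, 0.0, 0.0, 1.0]]
0.1 [ 0.17414055 -0.5477475   0.23088985] [-3.10348783e+00 -4.81479091e-01  3.01859151e-04] 0.08520893913783797
```

View pics/top0b.png

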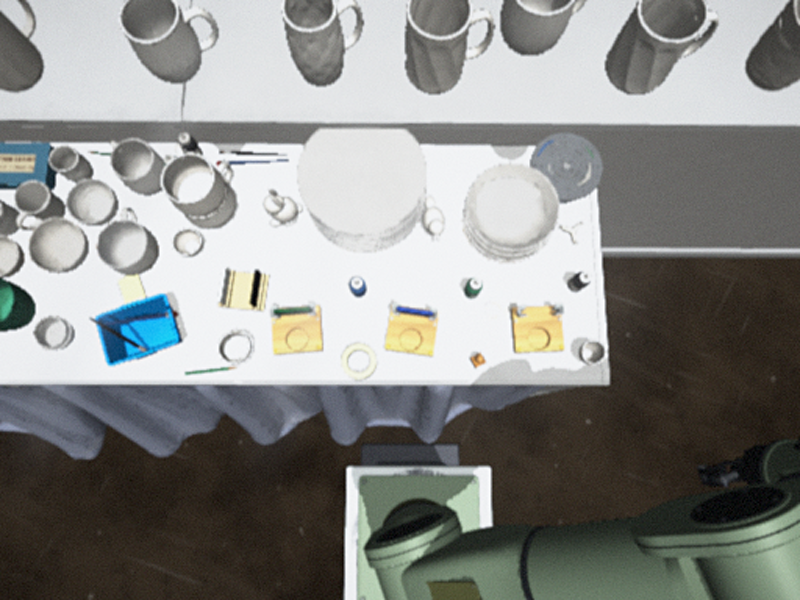

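View pics/side0b.png

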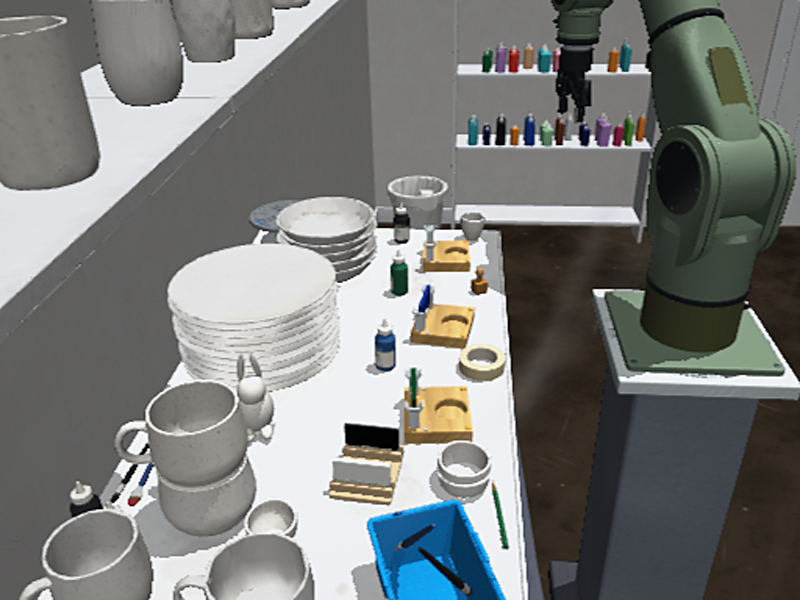

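The top view shows the setter at (245,290) with the black tile on its right. The holders are green (297,330), blue (412,330) and open (538,330). The bottles are blue (357,286), green (473,287) and black (579,280). I'll enlarge these areas next.

```bash
python3 -c "
import cv2,numpy as np
i=cv2.imread('pics/top0.png')
a=i[165:235,135:285];b=i[165:235,240:390]
f=lambda x:cv2.resize(x,None,fx=5.3,fy=4.2*1.0,interpolation=cv2.INTER_CUBIC)
r=lambda x:cv2.resize(x,(795,371),interpolation=cv2.INTER_CUBIC)
o=np.vstack([cv2.resize(a,(640,299),interpolation=cv2.INTER_CUBIC),cv2.resize(b,(640,299),interpolation=cv2.INTER_CUBIC)])
cv2.imwrite('pics/c1.png',o)
j=cv2.imread('pics/side0.png')[110:325,205:335]
cv2.imwrite('pics/c2.png',cv2.resize(j,None,fx=2.79,fy=2.79,interpolation=cv2.INTER_CUBIC))
"
```

```text
(no output)
```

View pics/c1.png

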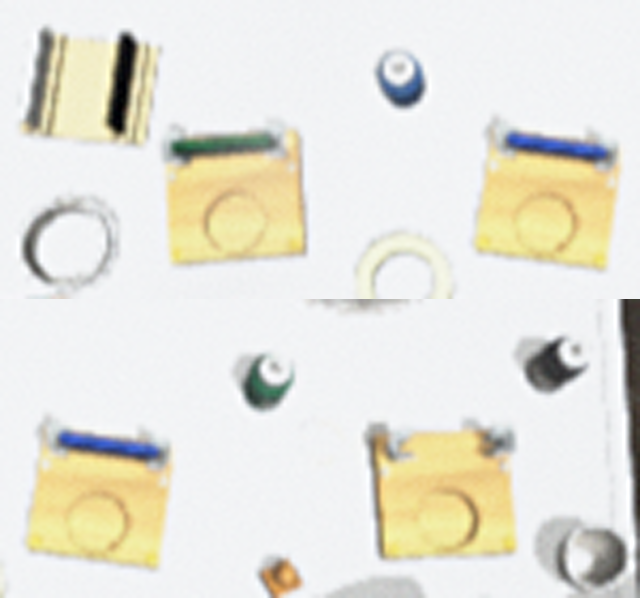

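View pics/c2.png

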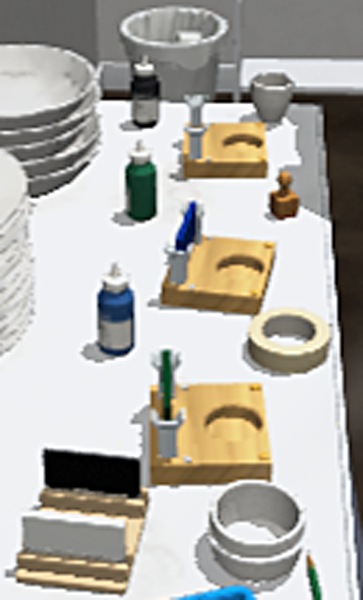

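```bash
cat > vis.py <<'E'
import cv2,numpy as np
from scipy.optimize import minimize,least_squares
from cell import robot
S=4
def P(n,X):
    c=robot.calibration(n);T=np.linalg.inv(np.array(c["world_from_camera"]));X=np.atleast_2d(X)
    q=X@T[:3,:3].T+T[:3,3];q=q@np.array(c["camera_matrix"]).T
    return q[:,:2]/q[:,2:]
def pose(p,X):
    c,s=np.cos(p[2]),np.sin(p[2]);X=np.asarray(X,float)
    return np.c_[p[0]+c*X[:,0]-s*X[:,1],p[1]+s*X[:,0]+c*X[:,1],X[:,2]]
def box(x0,x1,y0,y1,z0,z1): return np.array([[x,y,z] for x in(x0,x1) for y in(y0,y1) for z in(z0,z1)])
def hull(n,pts,shape):
    h=cv2.convexHull(((P(n,pts)+.5)*S*16-8).astype(np.int32).reshape(-1,1,2))
    m=np.zeros(shape,np.uint8);cv2.fillConvexPoly(m,h,255,shift=4);return m>0
def ray(n,uv,z):
    c=robot.calibration(n);T=np.array(c["world_from_camera"])
    d=T[:3,:3]@np.linalg.inv(np.array(c["camera_matrix"]))@[uv[0],uv[1],1]
    return (T[:3,3]+d*(z-T[2,3])/d[2])[:2]
E
cat > fit.py <<'E'
from vis import *
M={}
for n in("top","side"):
    i=cv2.imread(f"pics/{n}0.png");i=cv2.resize(i,None,fx=S,fy=S,interpolation=cv2.INTER_CUBIC)
    h=cv2.cvtColor(i,cv2.COLOR_BGR2HSV).astype(int)
    M[n]=(h[...,0]>10)&(h[...,0]<30)&(h[...,1]>55)&(h[...,2]>60)
A=lambda u,v:(135+u/4.267,165+v/4.27)
B=lambda u,v:(240+u/4.267,165+(v-299)/4.27)
def fit(name,uv,full,core,yaw0=0.):
    p0=np.r_[ray("top",uv,.02),yaw0]
    roi={n:hull(n,pose(p0,np.asarray(full)*[1.25,1.25,1]),M[n].shape) for n in M}
    def cost(p,ns=("top","side")):
        c=0
        for n in ns:
            a=hull(n,pose(p,full),M[n].shape);b=hull(n,pose(p,core),M[n].shape);m=M[n]&roi[n]
            c+=((m&~a).sum()+(b&~m).sum())/a.sum()
        return c
    for ns in(("top",),("top","side")):
        r=minimize(cost,p0,args=(ns,),method="Nelder-Mead",options=dict(initial_simplex=p0+np.array([[0,0,0],[.012,0,0],[0,.012,0],[.006,.006,.12]])))
        print(name,ns,np.round(r.x,4),round(r.fun,3))
    return r.x
full=box(-.052,.052,-.056,.056,0,.022);core=box(-.052,.022,-.056,.056,0,.022)
for k,uv,w in(("green",A(236,200),A(235,223)),("blue",A(546,205),A(546,222)),("open",B(448,500),B(447,519))):
    fit(k,uv,full,core); print("  well centre from rim",np.round(ray("top",w,.022),4))
fit("setter",A(90,88),np.r_[box(-.054,.054,-.044,.044,0,.008),box(-.045,.045,-.044,.044,0,.021)],box(-.022,.022,-.044,.044,.007,.008),-np.pi/2)
print("black tile top ends",[np.round(ray("top",A(*q),.058),4) for q in((127,34),(119,130))],"white",[np.round(ray("top",A(*q),.058),4) for q in((45,32),(33,130))])
C=lambda u,v:(205+u/2.79,110+v/2.79)
for k,t,s,f in(("blue",A(400,67),C(117,266),C(116,352)),("green",B(273,368),C(140,146),C(141,219)),("black",B(571,351),C(144,61),C(145,126))):
    print(k,"top",np.round(ray("top",t,.098),4),"side",np.round(ray("side",s,.098),4),"foot~",np.round(ray("side",f,0),4))
E
python3 fit.py
```

```text
green ('top',) [0.4552 0.2794 0.0868] 0.038
green ('top', 'side') [0.4558 0.2772 0.0789] 0.071
  well centre from rim [0.4278 0.2737]
blue ('top',) [ 0.454   0.0154 -0.144 ] 0.034
blue ('top', 'side') [ 0.4554  0.0137 -0.1279] 0.073
  well centre from rim [0.4289 0.0155]
open ('top',) [ 0.4574 -0.2738  0.0394] 0.035
open ('top', 'side') [ 0.459  -0.277   0.0246] 0.099
  well centre from rim [ 0.4309 -0.2759]
setter ('top',) [ 0.5456  0.3833 -1.5168] 0.285
setter ('top', 'side') [ 0.5467  0.3889 -1.7306] 0.64
black tile top ends [array([0.5798, 0.3618]), array([0.499 , 0.3645])] white [array([0.5813, 0.4293]), array([0.4989, 0.4343])]
blue top [0.5427 0.1336] side [0.5464 0.1458] foot~ [0.5502 0.1486]
green top [ 0.5417 -0.123 ] side [ 0.5471 -0.1065] foot~ [ 0.5488 -0.1135]
black top [ 0.5563 -0.3632] side [ 0.5634 -0.3472] foot~ [ 0.5653 -0.3596]
```

```bash
cat > bot.py <<'E'
from vis import *
t=np.linspace(0,2*np.pi,40)
ring=lambda r,z:np.c_[r*np.cos(t),r*np.sin(t),0*t+z]
body=np.r_[ring(.0185,0),ring(.0185,.072)]
full=np.r_[body,ring(.011,.078),ring(.011,.088),ring(.003,.098)]
cap=np.r_[ring(.016,.075),ring(.012,.088),ring(.004,.1)]
I={n:cv2.resize(cv2.imread(f"pics/{n}0.png"),None,fx=S,fy=S,interpolation=cv2.INTER_CUBIC) for n in("top","side")}
for k,x,y in(("blue",.546,.134),("green",.545,-.122),("black",.56,-.362)):
    M={}
    for n in I:
        h=cv2.cvtColor(I[n],cv2.COLOR_BGR2HSV).astype(int)
        M[n]=((h[...,1]>90)&(h[...,2]<190)) if k!="black" else h[...,2]<110
    p0=np.array([x,y,0]);roi={n:hull(n,pose(p0,full*[1.7,1.7,1]),M[n].shape) for n in I}
    def cost(p,ns):
        c=0;p=np.r_[p,0]
        for n in ns:
            b=hull(n,pose(p,body),M[n].shape);q=hull(n,pose(p,cap),M[n].shape);m=M[n]&roi[n]
            c+=((m&~b).sum()+(b&~q&~m).sum()*.7)/b.sum()
        return c
    for ns in(("top",),("side",),("top","side")):
        r=minimize(cost,p0[:2],args=(ns,),method="Nelder-Mead",options=dict(initial_simplex=p0[:2]+np.array([[0,0],[.01,0],[0,.01]])))
        print(k,ns,np.round(r.x,4),round(r.fun,3))
E
python3 bot.py
```

```text
blue ('top',) [0.5515 0.1395] 0.194
blue ('side',) [0.5518 0.135 ] 0.325
blue ('top', 'side') [0.5515 0.1378] 0.523
green ('top',) [ 0.5516 -0.1285] 0.282
green ('side',) [ 0.5503 -0.1317] 0.161Traceback (most recent call last):
  File "bot.py", line 21, in <module>
    r=minimize(cost,p0[:2],args=(ns,),method="Nelder-Mead",options=dict(initial_simplex=p0[:2]+np.array([[0,0],[.01,0],[0,.01]])))
    res = _minimize_neldermead(fun, x0, args, callback, bounds=bounds,
                               **options)
    fxr = func(xr)
    fx = function(np.copy(x), *(wrapper_args + args))
  File "bot.py", line 17, in cost
    b=hull(n,pose(p,body),M[n].shape);q=hull(n,pose(p,cap),M[n].shape);m=M[n]&roi[n]
                                        ~~~~^^^^^^^^^^^^^^^^^^^^^^^^^^
  File "vis.py", line 14, in hull
    h=cv2.convexHull(((P(n,pts)+.5)*S*16-8).astype(np.int32).reshape(-1,1,2))
                       ~^^^^^^^
  File "vis.py", line 6, in P
    c=robot.calibration(n);T=np.linalg.inv(np.array(c["world_from_camera"]));X=np.atleast_2d(X)
ValueError: time passes only in moves, steps and waits
```

>>> servo_tool(
  targets=[
    [0, [0, 50, 20], -0.1],
    [0, [10, 50, 20], -0.1],
    [1.0, [20, 50, 0], -0.1],
  ],
)

```text
time: 0.4
eef_pos: [0.2012, -0.4084, 0.2694]
tool_rot: [3.14, 0.002, 0.002]
ft_force: [3.2, -1.2, -1.0]
grip_width: 0.0715
gripper_force: 0.0
```

```bash
sed -i 's/(("blue",.546,.134),("green",.545,-.122),//; s/("black",.56,-.362)):/[("black",.565,-.366)]:/; s/ in\[/ in [/' bot.py; grep -n "for k" bot.py; timeout 200 python3 bot.py
python3 - <<'E'
from vis import *
A=lambda u,v:(135+u/4.267,165+v/4.27)
q=[ray("top",A(*p),.008) for p in((42,38),(22,132),(150,143),(158,45))]
print(np.round(q,4),np.round(np.mean(q,0),4))
for a,b in((1,0),(2,3)): d=q[b]-q[a];print(np.arctan2(d[1],d[0]),np.linalg.norm(d))
for a,b in((1,2),(0,3)): d=q[b]-q[a];print(np.arctan2(d[1],d[0])+np.pi/2,np.linalg.norm(d))
im=cv2.imread("pics/top0.png")[165:200,138:175]
cv2.imwrite("pics/c3.png",cv2.resize(im,None,fx=16,fy=16,interpolation=cv2.INTER_CUBIC))
E
```

```text
8:for k,x,y in [("black",.565,-.366)]:
black ('top',) [ 0.5657 -0.3735] 0.136
black ('side',) [ 0.5673 -0.3759] 0.419
black ('top', 'side') [ 0.5672 -0.3738] 0.562
[[0.5892 0.4466]
 [0.5071 0.4587]
 [0.4979 0.3502]
 [0.5833 0.3473]] [0.5444 0.4007]
-0.1464813567444539 0.08296622927660963
-0.03500408246350951 0.08549712106981815
-0.08533183332982142 0.10886720404226345
-0.059429986506299715 0.09952934377672243
```

View pics/c3.png

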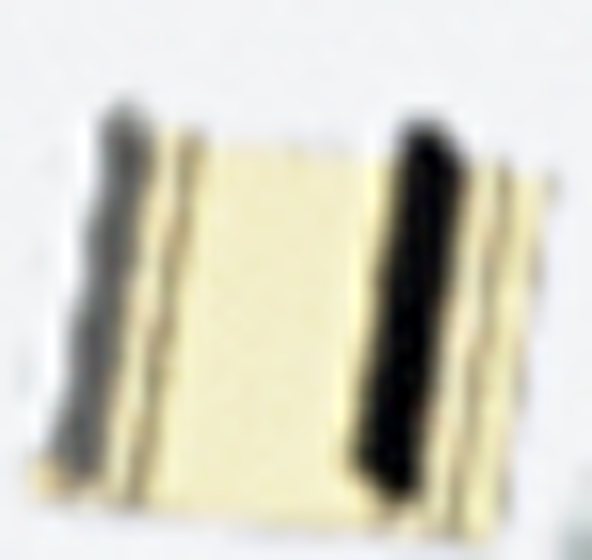

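Run:
```python
from vis import *
A=lambda u,v:(138+u/16-.5,165+v/16-.5)
for e in([(398,125),(355,465)],[(100,115),(50,465)]):
    a,b=[ray("top",A(*p),.058) for p in e];d=a-b
    print(np.round([a,b,(a+b)/2],4),np.arctan2(d[1],d[0]),np.linalg.norm(d))
print(robot.read_state()["joint_pos"])
```

```text
[[0.5821 0.3703]
 [0.5057 0.3759]
 [0.5439 0.3731]] -0.07297360794849533 0.07662593159197686
[[0.5842 0.4358]
 [0.5056 0.442 ]
 [0.5449 0.4389]] -0.07904338984257829 0.07889024857332837
[ 0.9976494   0.48152988  0.07346529  1.83752959 -0.04645651  0.82224615
 -0.47521484]
```

>>> servo_tool(
  targets=[
    [0.1, [40, 45, 0], -0.075],
    [0.1, [40, 45, 0], 0],
    [0.1, [40, 45, 0], 0],
    [0.1, [40, 45, 0], 0],
    [0.1, [40, 45, 0], 0],
    [0.1, [40, 45, 0], 0],
    [0.1, [40, 45, 0], 0],
    [0.1, [30, 45, 0], 0],
    [0.1, [20, 45, 0], 0],
    [0.1, [13, 45, 0], 0],
    [0.1, [0, 45, 0], 0],
    [0.1, [0, 45, 0], 0],
    [0.1, [0, 45, 0], 0],
    [0.1, [0, 45, 0], 0],
    [0.1, [0, 45, 0], 0],
    [0.1, [0, 45, -30], 0],
    [0.1, [0, 45, -30], 0],
    [0.1, [0, 11, -30], 0],
    [0.1, [0, 0, -30], 0],
  ],
)

```text
time: 2.3
eef_pos: [0.4942, 0.3052, 0.1509]
tool_rot: [-3.139, 0.101, 0.001]
ft_force: [1.6, -0.7, 0.1]
grip_width: 0.0471
gripper_force: 0.0
```

Run:
```python
from cell import robot
s=robot.read_state();print(s["eef_pos"],s["tool_rot"],s["joint_pos"],s["dq"])
```

```text
[0.49423872 0.30515417 0.15085492] [-3.13947564e+00  1.00795495e-01  1.07002365e-03] [-0.67833357  0.823501    0.14208894  1.56463864 -0.15179592  0.76455194
 -2.10641494] [ 0.08191251  0.38768326 -0.07624976  0.35011735 -0.06410387 -0.72846314
  0.08120843]
```

>>> servo_tool(
  targets=[
    [0.1, [0, 0, 0], 0],
    [0.1, [0, 0, 0], 0],
  ],
)

```text
time: 2.5
eef_pos: [0.4954, 0.3026, 0.1533]
tool_rot: [3.14, -0.106, -0.0]
ft_force: [0.6, 0.9, 0.3]
grip_width: 0.0469
gripper_force: 0.0
```

>>> servo_tool(
  targets=[
    [0.1, [16, 22, -15], -0.01],
    [0.1, [16, 22, -15], 0],
    [0.1, [16, 21, -15], 0],
    [0.1, [0, 0, -5], 0],
    [0.1, [0, 0, 0], 0],
  ],
)

```text
time: 3.0
eef_pos: [0.5435, 0.3676, 0.1034]
tool_rot: [-3.139, 0.122, -0.001]
ft_force: [0.1, 0.1, -0.1]
grip_width: 0.047
gripper_force: 0.0
```

Run:
```python
from cell import robot
import cv2,numpy as np
a=robot.snapshot("top");b=robot.snapshot("side")
a=cv2.resize(a[150:225,115:215],(640,480),interpolation=cv2.INTER_CUBIC)
b=cv2.resize(b[220:330,180:290],(480,480),interpolation=cv2.INTER_CUBIC)
cv2.imwrite("pics/d1.png",cv2.resize(np.hstack([a,b]),(800,343))[:,:,::-1])
```

```text
(no output)
```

View pics/d1.png

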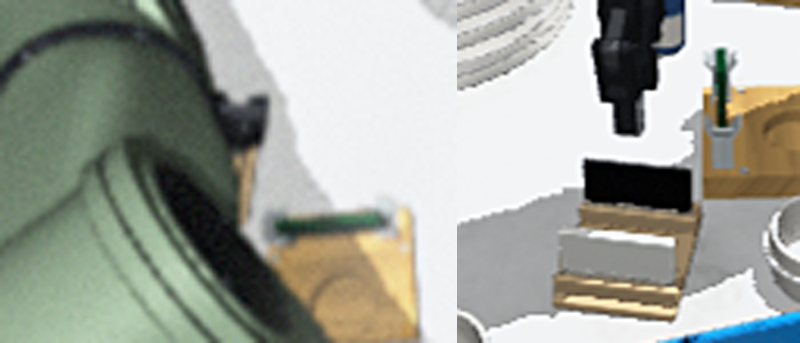

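The side view shows the open fingers at (628,130) above the black tile, whose top edge runs from (585,160) to (692,167).

Run:
```python
from vis import *
f=lambda u,v:((u*1.4-640)/480*110+180-.4,(v*480/343)*110/480+220-.4)
for p in((585,160),(692,167),(638,163.5)): print(np.round(ray("side",f(*p),.058),4))
print(P("side",[[.544,.368,.058]]),f(638,163))
```

```text
[0.5849 0.3656]
[0.5061 0.3687]
[0.5457 0.3672]
[[238.3229947  272.29984747]] (237.62499999999997, 271.8740524781341)
```

>>> servo_tool(
  targets=[
    [0.1, [1.5, 0, -25], 0.02],
    [0.1, [0, 0, -25], 0],
    [0.1, [0, 0, -15], 0],
    [0.1, [0, 0, -8], 0],
    [0.1, [0, 0, 0], 0],
    [-1, [0, 0, 0], 0],
    [-1, [0, 0, 0], 0],
    [-1, [0, 0, 0], 0],
    [-1, [0, 0, 0], 0],
    [-1, [0, 0, 0], 0],
    [-1, [0, 0, 0], 0],
  ],
  force=40,
)

```text
time: 4.2
eef_pos: [0.545, 0.3703, 0.0305]
tool_rot: [-3.136, 0.089, -0.003]
ft_force: [1.7, 10.8, -1.4]
grip_width: 0.0061
gripper_force: 38.8
```

>>> servo_tool(
  targets=[
    [-1, [0, 0, 15], 0],
    [-1, [0, 0, 30], 0],
    [-1, [0, 0, 40], 0],
    [-1, [0, 0, 45], 0],
    [-1, [0, 0, 40], 0],
    [-1, [0, -20, 0], 0.1],
    [-1, [0, -30, 0], 0.1],
    [-1, [0, -40, 0], 0.1],
    [-1, [0, -40, 0], 0.1],
    [-1, [0, -40, 0], 0.1],
    [-1, [0, -40, 0], 0.1],
    [-1, [0, -40, 0], 0.1],
    [-1, [0, -40, 0], 0.1],
    [-1, [0, -40, 0], 0.1],
    [-1, [0, -40, 0], 0.1],
    [-1, [0, -30, 0], 0.1],
    [-1, [0, -20, 0], 0.1],
    [-1, [0, 0, 0], 0.1],
  ],
)

```text
time: 6.0
eef_pos: [0.5445, -0.0555, 0.2]
tool_rot: [2.553, 1.828, -0.001]
ft_force: [0.7, 0.6, -0.8]
grip_width: 0.0063
gripper_force: 40.7
```

>>> servo_tool(
  targets=[
    [-1, [-5, -25, 0], 0.06],
    [-1, [-8, -30, 0], 0.06],
    [-1, [-8, -30, 0], 0.06],
    [-1, [-8, -30, 0], 0.06],
    [-1, [-8, -30, 0], 0.06],
    [-1, [-8, -30, 0], 0.05],
    [-1, [-5, -30, -10], 0],
    [-1, [0, -14, -30], 0],
    [-1, [0, 0, -30], 0],
    [-1, [0, 0, -10], 0],
    [-1, [0, 0, 0], 0],
    [-1, [0, 0, 0], 0],
  ],
)

```text
time: 7.2
eef_pos: [0.4953, -0.2709, 0.1209]
tool_rot: [2.195, 2.246, 0.001]
ft_force: [-0.6, -0.2, -0.7]
grip_width: 0.0063
gripper_force: 40.7
```

Run:
```python
from cell import robot
import cv2,numpy as np
a=robot.snapshot("top");b=robot.snapshot("side")
cv2.imwrite("pics/e_top.png",a[:,:,::-1]);cv2.imwrite("pics/e_side.png",b[:,:,::-1])
a=a[175:235,310:370];b=b[120:180,250:310]
cv2.imwrite("pics/e1.png",cv2.resize(np.hstack([a,b]),(800,400),interpolation=cv2.INTER_CUBIC)[:,:,::-1])
```

```text
(no output)
```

View pics/e1.png

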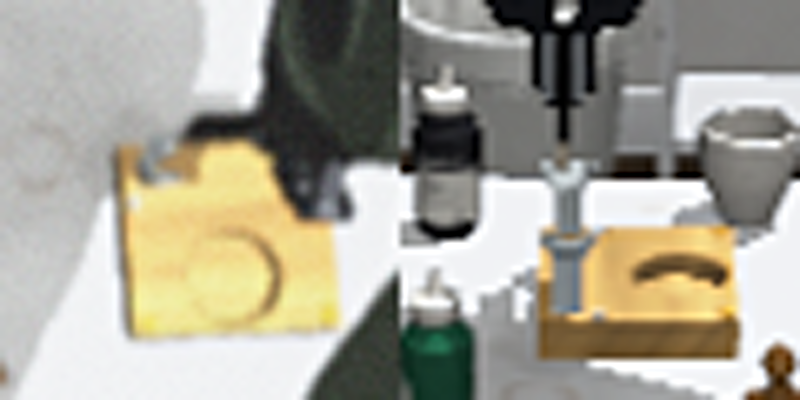

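Side crop: the tile's end is at (562,130) above the guides, whose lips are centred at (568,168) far and (569,243) near. The top crop shows the well at (235,275).

Run:
```python
from vis import *
f=lambda u,v:((u-400)/6.667+250-.43,v/6.667+120-.43)
g=lambda u,v:(u/6.667+310-.43,v/6.667+175-.43)
# side: x at known y (solve along ray for y)
def xa(uv,y):
    c=robot.calibration("side");T=np.array(c["world_from_camera"]);d=T[:3,:3]@np.linalg.inv(np.array(c["camera_matrix"]))@[*uv,1]
    return (T[:3,3]+d*(y-T[1,3])/d[1])
print("near lip",xa(f(569,243),-.228),"far lip",xa(f(568,168),-.322),"near base",xa(f(566,300),-.228))
print("tile near end bottom",xa(f(562,150),-.231))
print("block corners z0",[np.round(ray("side",f(*p),0),4) for p in((538,358),(738,357))],"z22",[np.round(ray("side",f(*p),.022),4) for p in((738,320),(538,315),(738,230),(543,228))])
print("well",ray("top",g(235,276),.022),"front corners z0",ray("top",g(132,337),0.0),ray("top",g(341,330),0.))
print("proj",P("side",[[.495,-.231,.099]]))
```

```text
near lip [ 0.49201307 -0.228       0.06191281] far lip [ 0.49743929 -0.322       0.06037509] near base [ 0.49359717 -0.228       0.02962321]
tile near end bottom [ 0.49557545 -0.231       0.11172982]
block corners z0 [array([ 0.5076, -0.22  ]), array([ 0.4054, -0.2259])] z22 [array([ 0.406 , -0.2245]), array([ 0.5078, -0.2255]), array([ 0.4064, -0.3298]), array([ 0.5113, -0.3278])]
well [ 0.43290194 -0.27622148] front corners z0 [ 0.40272483 -0.22432943] [ 0.40662911 -0.3379244 ]
proj [[274.05183684 145.57332097]]
```

>>> servo_tool(
  targets=[
    [-1, [-0.5, -2, -10], 0.008],
    [-1, [0, -2, -10], 0],
    [-1, [0, 0, -12], 0],
    [-1, [0, 0, -10], 0],
    [-1, [0, 0, -8], 0],
    [-1, [0, 0, -8], 0],
    [-1, [0, 0, -6], 0],
    [-1, [0, 0, 0], 0],
  ],
)

```text
time: 8.1
eef_pos: [0.4939, -0.2749, 0.0549]
tool_rot: [-2.187, -2.254, 0.001]
ft_force: [0.7, -0.2, -0.5]
grip_width: 0.0066
gripper_force: 40.7
```

>>> servo_tool(
  targets=[
    [-1, [0, 0, -4], 0],
    [-1, [0, 0, -4], 0],
    [-1, [0, 0, -2], 0],
    [-1, [0, 0, -1], 0],
    [-1, [0, 0, 0], 0],
  ],
)

```text
time: 8.6
eef_pos: [0.4941, -0.275, 0.0446]
tool_rot: [-2.188, -2.254, 0.0]
ft_force: [-0.7, 0.2, -1.1]
grip_width: 0.0062
gripper_force: 40.7
```

>>> servo_tool(
  targets=[
    [-1, [0, 0, -1], 0],
    [-1, [0, 0, -1], 0],
    [-1, [0, 0, 0], 0],
  ],
)

```text
time: 8.9
eef_pos: [0.4944, -0.2751, 0.0441]
tool_rot: [2.187, 2.254, -0.0]
ft_force: [-6.6, 3.5, 30.7]
grip_width: 0.0064
gripper_force: 45.5
```

>>> servo_tool(
  targets=[
    [-0.5, [0, 0, 0.5], 0],
    [-0.3, [0, 0, 0], 0],
    [-0.2, [0, 0, 0], 0],
    [-0.2, [0, 0, 0], 0],
    [-0.2, [0, 0, 15], 0],
    [-0.2, [0, 0, 40], 0],
    [0, [0, 0, 50], 0],
    [1, [0, 0, 30], 0],
    [1, [0, 0, 0], 0],
  ],
)

```text
time: 9.8
eef_pos: [0.4955, -0.2756, 0.1819]
tool_rot: [2.185, 2.25, 0.003]
ft_force: [-0.1, 0.3, 0.2]
grip_width: 0.07
gripper_force: 0.0
```

Run:
```python
from cell import robot
import cv2,numpy as np
a=robot.snapshot("top");b=robot.snapshot("side")
a=a[165:225,310:390];b=b[110:170,240:320]
cv2.imwrite("pics/f1.png",cv2.resize(np.hstack([a,b]),(800,300),interpolation=cv2.INTER_CUBIC)[:,:,::-1])
print(robot.read_state()["joint_pos"])
```

```text
[ 0.6710509   0.78324631 -0.43297132  1.58410807  0.40053597  0.86312595
  0.11579459]
```

View pics/f1.png

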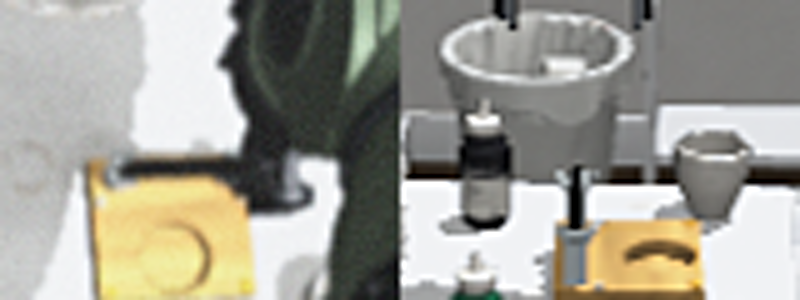

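The black tile sits down in the guides in both views, with its top level between the lips. Next is the black bottle.

>>> servo_tool(
  targets=[
    [1, [7, -10, 0], -0.145],
    [1, [7, -10, 0], -0.145],
    [1, [7, -10, 0], -0.145],
    [1, [7, -10, 0], -0.145],
    [1, [7, -10, 0], -0.145],
    [1, [7, -10, 0], -0.145],
    [1, [7, -10, 0], -0.145],
    [1, [7, -10, 0], -0.145],
    [1, [7, -10, 0], -0.145],
    [1, [7, -8, 0], -0.145],
    [1, [0, 0, 0], -0.145],
    [1, [0, 0, 0], 0],
    [1, [0, 0, 0], 0],
  ],
)

```text
time: 11.2
eef_pos: [0.5639, -0.3727, 0.1771]
tool_rot: [-3.141, -0.016, 0.002]
ft_force: [0.4, -0.7, 0.2]
grip_width: 0.0852
gripper_force: 0.0
```

Run:
```python
from cell import robot
import cv2,numpy as np
b=robot.snapshot("side")[105:165,235:315]
cv2.imwrite("pics/g1.png",cv2.resize(b,(800,600),interpolation=cv2.INTER_CUBIC)[:,:,::-1])
print(robot.read_state()["joint_pos"])
```

```text
[ 0.53413076  0.93564292  0.00698325  1.12195718 -0.00618843  1.08510814
 -1.01945355]
```

View pics/g1.png

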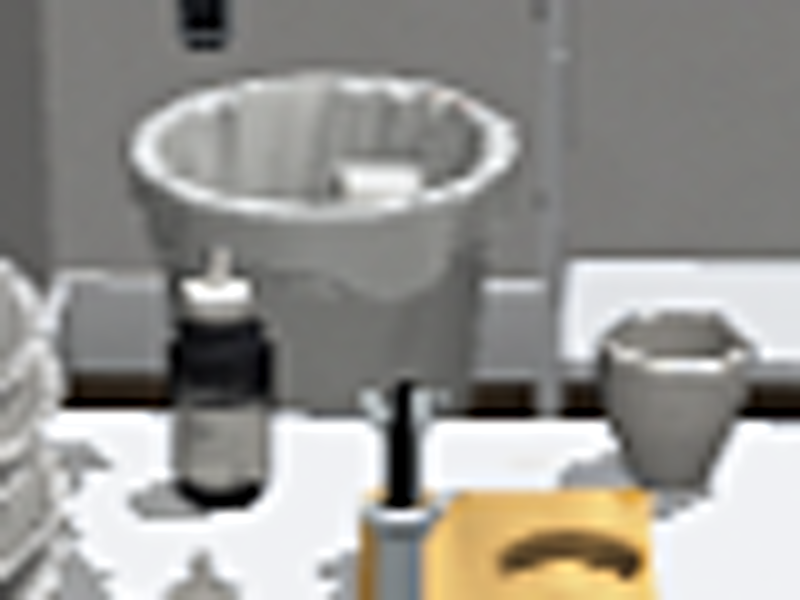

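Only the near finger shows, at (204,25). The bottle's axis is at column ~220, with the nozzle at row 255 and the foot at row 505.

Run:
```python
from vis import *
for y in(-.374,-.38):
    print(P("side",[[.566,y,.098],[.566,y,.04],[.566,y+.0185,0],[.5639,-.3727+.04,.185]])*1-[235-.45,105-.45])
```

```text
[[21.99251903 24.38779318]
 [22.33155687 39.07466755]
 [22.13055456 51.08947406]
 [21.02103725  5.51332683]]
[[22.13543864 23.74671124]
 [22.47101508 38.39983411]
 [22.27029494 50.37978136]
 [21.02103725  5.51332683]]
```

>>> servo_tool(
  targets=[
    [1, [3, -2, -30], 0],
    [1, [0, 0, -40], 0],
    [1, [0, 0, -35], 0],
    [1, [0, 0, -25], 0],
    [1, [0, 0, -12], 0],
    [1, [0, 0, 0], 0],
    [0.3, [0, 0, 0], 0],
    [0.2, [0, 0, 0], 0],
    [0, [0, 0, 0], 0],
    [-0.1, [0, 0, 0], 0],
    [-0.2, [0, 0, 0], 0],
    [-0.4, [0, 0, 0], 0],
    [-0.4, [0, 0, 0], 0],
  ],
  force=20,
)

```text
time: 12.55
eef_pos: [0.5678, -0.3749, 0.037]
tool_rot: [3.142, 0.01, 0.002]
ft_force: [1.0, 3.3, 6.6]
grip_width: 0.0371
gripper_force: 19.1
```

>>> servo_tool(
  targets=[
    [-0.4, [0, 0, 10], 0],
    [-0.4, [0, 0, 25], 0],
    [-0.4, [0, 0, 35], 0],
    [-0.4, [0, 0, 35], 0],
    [-0.4, [-5, 5, 15], 0],
    [-0.4, [-15, 10, 0], 0],
    [-0.4, [-20, 15, 0], 0],
    [-0.4, [-20, 15, 0], 0],
    [-0.4, [-20, 15, 0], 0],
    [-0.4, [-20, 15, 0], 0],
    [-0.4, [-15, 12, 0], 0],
    [-0.4, [-12, 8, 0], 0],
    [-0.4, [-6, 4, 0], 0],
    [-0.4, [0, 0, 0], 0],
    [-0.4, [0, 0, 0], 0],
  ],
  force=30,
)

```text
time: 14.05
eef_pos: [0.4346, -0.2764, 0.1562]
tool_rot: [3.141, 0.009, 0.001]
ft_force: [0.4, 0.0, -1.3]
grip_width: 0.037
gripper_force: 29.6
```

>>> servo_tool(
  targets=[
    [-0.4, [0, 0, -20], 0],
    [-0.4, [0, 0, -30], 0],
    [-0.4, [0, 0, -25], 0],
    [-0.4, [0, 0, -15], 0],
    [-0.4, [0, 0, -8], 0],
    [-0.4, [0, 0, -6], 0],
    [-0.4, [0, 0, -4], 0],
    [-0.4, [0, 0, -1], 0],
    [-0.4, [0, 0, 0], 0],
  ],
)

```text
time: 14.95
eef_pos: [0.4344, -0.2762, 0.0474]
tool_rot: [3.141, 0.009, 0.001]
ft_force: [-1.3, -0.7, -0.2]
grip_width: 0.0367
gripper_force: 29.6
```

>>> servo_tool(
  targets=[
    [-0.4, [0, 0, -1], 0],
    [-0.4, [0, 0, -1], 0],
    [-0.4, [0, 0, -1], 0],
    [-0.4, [0, 0, 0], 0],
  ],
)

```text
time: 15.35
eef_pos: [0.4347, -0.276, 0.0448]
tool_rot: [3.141, 0.01, 0.002]
ft_force: [0.3, 2.3, 14.5]
grip_width: 0.0364
gripper_force: 29.5
```

>>> servo_tool(
  targets=[
    [0.1, [0, 0, 0], 0],
    [0.3, [0, 0, 0], 0],
    [0.5, [0, 0, 0], 0],
    [0.5, [0, 0, 0], 0],
    [0.5, [0, 0, 20], 0],
    [0.5, [0, 0, 40], 0],
    [0.5, [0, 0, 40], 0],
    [0.8, [10, 20, 30], 0],
    [1, [15, 30, 0], 0],
    [1, [20, 30, 0], 0],
    [1, [20, 30, 0], 0],
    [1, [20, 20, 0], 0],
    [1, [20, 14, 0], 0],
    [1, [12, 2, 0], 0],
    [1, [0, 0, 0], 0],
    [1, [0, 0, 0], 0],
  ],
)

```text
time: 16.95
eef_pos: [0.5505, -0.1304, 0.1739]
tool_rot: [3.141, 0.008, -0.001]
ft_force: [-0.5, -0.3, -0.8]
grip_width: 0.0859
gripper_force: 0.0
```

Run:
```python
from cell import robot
import cv2,numpy as np
b=robot.snapshot("side")[105:195,215:335]
cv2.imwrite("pics/h1.png",cv2.resize(b,(800,600),interpolation=cv2.INTER_CUBIC)[:,:,::-1])
```

```text
(no output)
```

View pics/h1.png

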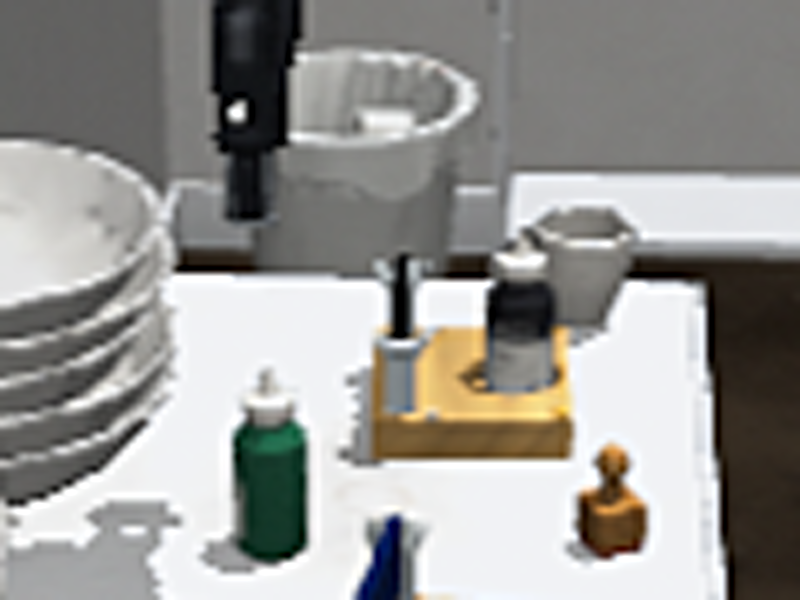

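The black bottle stands upright in its well at (520,330). The green bottle's axis is at column 270, nozzle at (267,372), foot at row 560.

Run:
```python
from vis import *
o=np.array([215-.43,105-.43])
q=lambda X:np.round((P("side",X)-o)*6.667,0).tolist()
print(q([[.551,-.13,.098],[.551,-.13,.04],[.551,-.1115,0]]))
for p in([.4347,-.276],[.436,-.2767],[.432,-.276]): print(p,q([[*p,.106],[*p,.048]]))
# block fit check: projected corners for (.458,-.276,.03)
print(q(pose([.458,-.276,.03],box(-.052,.052,-.056,.056,0,.022))))
```

```text
[[267.0, 363.0], [270.0, 471.0], [268.0, 561.0]]
[0.4347, -0.276] [[519.0, 226.0], [518.0, 329.0]]
[0.436, -0.2767] [[517.0, 225.0], [515.0, 328.0]]
[0.432, -0.276] [[525.0, 226.0], [523.0, 329.0]]
[[568.0, 364.0], [569.0, 327.0], [573.0, 461.0], [575.0, 423.0], [376.0, 362.0], [376.0, 326.0], [370.0, 459.0], [370.0, 421.0]]
```

Run:
```python
from vis import *
c=robot.calibration("side");T=np.array(c["world_from_camera"])
for uv in((165,215),(172,330)):
    p=[215-.43+uv[0]/6.667,105-.43+uv[1]/6.667,1];d=T[:3,:3]@np.linalg.inv(np.array(c["camera_matrix"]))@p
    for y in(-.15,-.2,-.25): print(uv,np.round(T[:3,3]+d*(y-T[1,3])/d[1],3))
f=.64
for z in(.06,.1,.14): print(z,[np.round(ray("top",(u*f,v*f),z),3) for u,v in((510,262),(475,240),(510,255))])
```

```text
(165, 215) [ 0.599 -0.15   0.164]
(165, 215) [ 0.606 -0.2    0.142]
(165, 215) [ 0.613 -0.25   0.12 ]
(172, 330) [ 0.598 -0.15   0.104]
(172, 330) [ 0.605 -0.2    0.08 ]
(172, 330) [ 0.612 -0.25   0.056]
0.06 [array([ 0.6  , -0.209]), array([ 0.652, -0.131]), array([ 0.617, -0.21 ])]
0.1 [array([ 0.589, -0.201]), array([ 0.639, -0.125]), array([ 0.605, -0.202])]
0.14 [array([ 0.578, -0.193]), array([ 0.626, -0.119]), array([ 0.593, -0.193])]
```

>>> servo_tool(
  targets=[
    [1, [0, 0, -30], 0],
    [1, [0, 0, -40], 0],
    [1, [0, 0, -30], 0],
    [1, [0, 0, -22], 0],
    [1, [0, 0, -12], 0],
    [1, [0, 0, -3], 0],
    [1, [0, 0, 0], 0],
    [0.3, [0, 0, 0], 0],
    [0.1, [0, 0, 0], 0],
    [0, [0, 0, 0], 0],
    [-0.1, [0, 0, 0], 0],
    [-0.2, [0, 0, 0], 0],
    [-0.4, [0, 0, 0], 0],
    [-0.4, [0, 0, 0], 0],
  ],
  force=20,
)

```text
time: 18.4
eef_pos: [0.5515, -0.1297, 0.0375]
tool_rot: [-3.141, -0.01, -0.001]
ft_force: [-0.6, 2.4, 5.7]
grip_width: 0.0372
gripper_force: 19.2
```

>>> servo_tool(
  targets=[
    [-0.4, [0, 0, 10], 0],
    [-0.4, [0, 0, 25], 0],
    [-0.4, [0, 0, 35], 0],
    [-0.4, [0, 0, 35], 0],
    [-0.4, [-5, 10, 25], 0],
    [-0.4, [-14, 20, 0], 0],
    [-0.4, [-20, 30, 0], 0],
    [-0.4, [-20, 35, 0], 0],
    [-0.4, [-20, 35, 0], 0],
    [-0.4, [-20, 35, 0], 0],
    [-0.4, [-20, 35, 0], 0],
    [-0.4, [0, 35, 0], 0],
    [-0.4, [0, 35, 0], 0],
    [-0.4, [0, 35, 0], 0],
    [-0.4, [0, 30, 0], 0],
    [-0.4, [0, 25, 0], 0],
    [-0.4, [0, 20, 0], 0],
    [-0.4, [0, 15, 0], 0],
    [-0.4, [0, 5, 0], 0],
    [-0.4, [0, 0, 0], 0],
  ],
  force=30,
)

```text
time: 20.4
eef_pos: [0.4321, 0.2698, 0.1672]
tool_rot: [3.142, 0.009, 0.0]
ft_force: [1.2, -1.0, -2.0]
grip_width: 0.0364
gripper_force: 29.6
```

>>> servo_tool(
  targets=[
    [-0.4, [0.5, 5.5, -10], 0],
    [-0.4, [0, 0, -25], 0],
    [-0.4, [0, 0, -30], 0],
    [-0.4, [0, 0, -25], 0],
    [-0.4, [0, 0, -15], 0],
    [-0.4, [0, 0, -8], 0],
    [-0.4, [0, 0, -4], 0],
    [-0.4, [0, 0, -2], 0],
    [-0.4, [0, 0, 0], 0],
  ],
)

```text
time: 21.3
eef_pos: [0.4329, 0.2754, 0.0485]
tool_rot: [-3.141, -0.009, -0.001]
ft_force: [0.0, -0.4, -1.6]
grip_width: 0.0363
gripper_force: 29.6
```

>>> servo_tool(
  targets=[
    [-0.4, [0, 0, -1], 0],
    [-0.4, [0, 0, -1], 0],
    [-0.4, [0, 0, -1], 0],
    [-0.4, [0, 0, -0.5], 0],
    [-0.4, [0, 0, 0], 0],
  ],
)

```text
time: 21.8
eef_pos: [0.4332, 0.2759, 0.0453]
tool_rot: [-3.14, -0.009, -0.002]
ft_force: [-0.1, 1.7, 12.7]
grip_width: 0.0366
gripper_force: 28.2
```

>>> servo_tool(
  targets=[
    [0.1, [0, 0, 0], 0],
    [0.3, [0, 0, 0], 0],
    [0.4, [0, 0, 0], 0],
    [0.4, [0, 0, 0], 0],
    [0.4, [0, 0, 20], 0],
    [0.4, [0, 0, 40], 0],
    [0.4, [0, 0, 40], 0],
    [0.8, [10, -10, 30], 0],
    [1, [20, -20, 0], 0],
    [1, [20, -25, 0], 0],
    [1, [20, -25, 0], 0],
    [1, [20, -25, 0], 0],
    [1, [18, -20, 0], 0],
    [1, [10, -13, 0], 0],
    [1, [0, 0, 0], 0],
    [1, [0, 0, 0], 0],
  ],
)

```text
time: 23.4
eef_pos: [0.5501, 0.1382, 0.1745]
tool_rot: [-3.141, -0.01, 0.001]
ft_force: [0.8, 0.1, 0.4]
grip_width: 0.0855
gripper_force: 0.0
```

Run:
```python
from vis import *
b=robot.snapshot("side")[185:290,225:345]
cv2.imwrite("pics/i1.png",cv2.resize(b,(686,600),interpolation=cv2.INTER_CUBIC)[:,:,::-1])
k=600/105;o=np.array([225-.4,185-.4])
q=lambda X:np.round((P("side",X)-o)*k,0).tolist()
print("blue bottle",q([[.5515,.1375,.098],[.5515,.1375,.04],[.5515,.156,0]]))
print("green in well",q([[.4332,.2759,.106],[.4332,.2759,.048]]))
```

```text
blue bottle [[119.0, 109.0], [123.0, 212.0], [121.0, 304.0]]
green in well [[366.0, 276.0], [364.0, 388.0]]
```

View pics/i1.png

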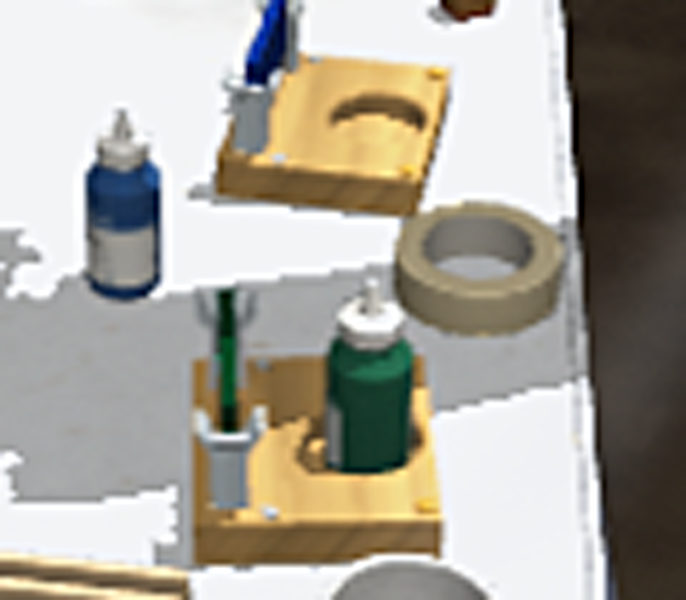

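Green stands upright in its well at (370,410). The blue bottle's axis is at column 123, foot at row 299, which agrees with the estimate.

>>> servo_tool(
  targets=[
    [1, [1, -2, -30], 0],
    [1, [0, 0, -40], 0],
    [1, [0, 0, -30], 0],
    [1, [0, 0, -22], 0],
    [1, [0, 0, -12], 0],
    [1, [0, 0, -3], 0],
    [1, [0, 0, 0], 0],
    [0.3, [0, 0, 0], 0],
    [0.1, [0, 0, 0], 0],
    [0, [0, 0, 0], 0],
    [-0.1, [0, 0, 0], 0],
    [-0.2, [0, 0, 0], 0],
    [-0.4, [0, 0, 0], 0],
    [-0.4, [0, 0, 0], 0],
  ],
  force=20,
)

```text
time: 24.85
eef_pos: [0.5519, 0.1356, 0.0379]
tool_rot: [-3.141, -0.009, -0.001]
ft_force: [-0.1, 2.1, 6.0]
grip_width: 0.0363
gripper_force: 19.4
```

>>> servo_tool(
  targets=[
    [-0.4, [0, 0, 10], 0],
    [-0.4, [0, 0, 25], 0],
    [-0.4, [0, 0, 35], 0],
    [-0.4, [0, 0, 35], 0],
    [-0.4, [-5, -5, 20], 0],
    [-0.4, [-14, -14, 0], 0],
    [-0.4, [-20, -20, 0], 0],
    [-0.4, [-20, -20, 0], 0],
    [-0.4, [-20, -20, 0], 0],
    [-0.4, [-20, -20, 0], 0],
    [-0.4, [-12, -12, 0], 0],
    [-0.4, [-8, -8, 0], 0],
    [-0.4, [0, 0, 0], 0],
    [-0.4, [0, 0, 0], 0],
  ],
  force=30,
)

```text
time: 26.25
eef_pos: [0.4333, 0.0169, 0.1628]
tool_rot: [-3.141, -0.009, -0.001]
ft_force: [0.1, 0.4, -0.5]
grip_width: 0.0359
gripper_force: 29.9
```

Run:
```python
from vis import *
k=600/105;o=np.array([225-.4,185-.4])
q=lambda X:np.round((P("side",X)-o)*k,0).tolist()
print(q([[.4325,.0165,.022]]),q(pose([.4545,.0145,-.135],box(-.052,.052,-.056,.056,0,.022))))
```

```text
[[378.0, 117.0]] [[449.0, 103.0], [451.0, 68.0], [419.0, 220.0], [420.0, 183.0], [259.0, 85.0], [258.0, 50.0], [215.0, 198.0], [215.0, 161.0]]
```

>>> servo_tool(
  targets=[
    [-0.4, [0, -0.5, -10], 0],
    [-0.4, [0, 0, -25], 0],
    [-0.4, [0, 0, -30], 0],
    [-0.4, [0, 0, -23], 0],
    [-0.4, [0, 0, -13], 0],
    [-0.4, [0, 0, -8], 0],
    [-0.4, [0, 0, -4], 0],
    [-0.4, [0, 0, -2], 0],
    [-0.4, [0, 0, -1], 0],
    [-0.4, [0, 0, -1], 0],
    [-0.4, [0, 0, 0], 0],
  ],
)

```text
time: 27.35
eef_pos: [0.4329, 0.016, 0.046]
tool_rot: [-3.141, -0.009, -0.001]
ft_force: [-0.4, 0.3, 4.5]
grip_width: 0.0357
gripper_force: 30.1
```

Seated height reached (0.0379 + 0.008). I'll press slightly, release and raise.

>>> servo_tool(
  targets=[
    [-0.4, [0, 0, -0.7], 0],
    [0.1, [0, 0, 0], 0],
    [0.3, [0, 0, 0], 0],
    [0.4, [0, 0, 0], 0],
    [0.4, [0, 0, 0], 0],
    [0.4, [0, 0, 20], 0],
    [0.4, [0, 0, 40], 0],
    [0.4, [0, 0, 40], 0],
    [0.4, [0, 0, 50], 0],
    [0.4, [0, 0, 40], 0],
    [0.4, [0, 40, 0], 0],
    [0.4, [0, 40, 0], 0],
    [0.4, [0, 40, 0], 0],
    [0.4, [0, 40, 0], 0],
    [0.4, [0, 0, 0], 0],
    [0.4, [0, 0, 0], 0],
  ],
)

```text
time: 28.95
eef_pos: [0.4324, 0.1763, 0.2348]
tool_rot: [3.141, 0.011, -0.001]
ft_force: [0.6, -1.1, 0.5]
grip_width: 0.0599
gripper_force: 0.0
```

Run:
```python
from cell import robot
import cv2
b=robot.snapshot("side")[110:325,205:335]
cv2.imwrite("pics/j1.png",cv2.resize(b,None,fx=2.79,fy=2.79,interpolation=cv2.INTER_CUBIC)[:,:,::-1])
```

```text
(no output)
```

View pics/j1.png

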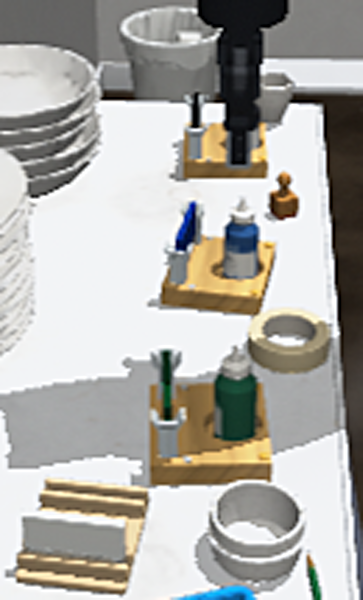

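The blue bottle at (241,240) and the green at (237,400) stand upright in their wells. The black one is hidden behind the hand but was seen standing earlier. The white tile is still in the setter, so I'm handing in.

```bash
python3 -c "
from cell import robot
print(robot.hand_in())"
```

```text
the job is handed in; nothing more can be done
None
```

The job is handed in: I seated the black tile in the empty holder, then stood the three bottles in the wells before their own colours and left the white tile in the setter; no verdict was returned, and in the last picture the hand hid the black bottle, which an earlier one showed upright.

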